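# True up a loose frame corner with an assembly square

### The arm

A 6-joint arm with a two-finger parallel gripper is mounted at the origin on the work surface. World frame = base frame: x ahead of the robot, y to its left, z up, the work surface at z = 0. Lengths are in m, angles in rad, forces in N, time in s.
With the tool pointing down it reaches from about 0.35 to 0.775 m from the base axis. Payload 5.5 kg.
Tool frame: the origin (TCP) lies between the finger pads; the fingertips stand 19 mm ahead of it and the grasp point (between the pads) is the TCP; z points along the fingers, x is the direction in which the jaws open and shut, and the axes are right-handed (so a half turn about z gives the same grasp; the last joint's range is limited). The gripper opens to 85 mm and grips with 20 to 120 N. Pads are 22 mm wide; open, the fingers measure 114 mm over their backs; the gripper's body (76 mm by 85 mm) begins 54 mm behind the grasp point. The pads swing forward as they close: fully open they stand 13 mm farther back than shut.
Start: joints at [-1.484, 0.313, 0.046, 1.304, 0, 1.431], TCP at [0.129, -0.56, 0.227] pointing down, gripper open.
Joint ranges: [-2.76, 2.76], [-0.86, 1.69], [-1.03, 1.26], [-2.2, 2.34], [-1.47, 1.5], [-3.14, 3.14]. Speed limits (rad/s): [2.57, 2.57, 3.14, 3.14, 3.14, 3.14].

### API

Orientations are given as a unit quaternion [w, x, y, z].
In Python, from workcell import env gives the robot as it stands. The module is installed in compiled form; this text tells all that it offers.
- The arm moves only by the tool carry_out, never from a script. Its argument "steps" is a list of rows, each a list of 7 numbers: the gripper command: -1 is shut, 1 is fully open, values between are in proportion, then the shift along the tool's x, y, z in m, then the turn, a rotation vector about the tool's x, y, z in rad. A call has 1 to 20 rows; each row shifts and turns the commanded pose from where the row before left it, along the tool's axes as they then stand; what a row does not reach is not made up. A row lasts 1/8 s, in which the tool goes at most 62.5 mm and 10.7 degrees, less where a joint would pass 70% of its speed; a pose out of reach is approached as far as the arm can. A call with a gripper value outside its range is refused whole. The fingers move at their own pace and stop on an object; "grip_force" is the grip in N (left out, the last holds). Time passes only in rows, so rows that do not move let the fingers close. It gives the time, the measured TCP pose, the force and the opening at its end, in the units of the state.
- env.get_state(): the state, without advancing time (a new reading comes with each control period).
- env.read_camera(name): name is "scene" or "top"; returns a dict with "color" (384x512x3 uint8, red, green, blue), "K" (3x3 intrinsics, pixels), "dist" ([k1, k2, p1, p2, k3] as OpenCV has them; the pictures are not rectified), "R" (3x3) and "t" (3): a world point X has camera coordinates R X + t. Camera axes: x right, y down, z forward; pixel columns grow to the right and rows downward; lengths in m; the calibration is good to about 2 mm. A picture is of the moment at which its call begins. There is no depth.
- env.hand_in(): hands the job in, once; it reports no verdict.
The state is a dict: "clock": time; "joint_pos": joint angles; "qvel": joint speeds; "tau": joint torques, N m; "tcp_pos": TCP position; "orientation": TCP orientation; "wrist_force": force on the tool from outside, world axes, zero at the start; "ft_torque": the same for the moment, N m; "finger_gap": finger opening in m.
Only numpy, scipy, OpenCV 4.12 (cv2) and the standard library are available. Lean on these libraries where they do the work, as an engineer would, in place of code of your own. Each camera call takes 0.05 s, during which the arm holds its last target. There are 200 camera calls.

### The job

One side rail of the aluminium printer base frame is still slack at its corner and leans inwards. Take the orange assembly square out of the blue tool tray, stand it flat on the plywood board inside that corner and press it home until its two legs sit flush, without gaps, against the back rail and the slack side rail, so that the rail comes square, and hold it pressed there for about a second. Then lay the square gently back, flat in the tray, leaving the corner square and the driver, caliper and nut bin where they are.

Things in the scene. Friction and masses are not known exactly. Their poses are not given: they have to be found in the camera images.
- frame: Plywood board, 280 (x) x 330 (y) x 15 mm, fixed, carrying an open U frame of 30 x 30 mm slotted aluminium profile standing from z = 15 to 45 mm. Origin: centre of the board's underside, z up. Back rail at its +x edge, slack side rail at +y; the side rail at -y (inner face y = -120 mm, x = -110 to +90) is tight. 4 mm grey plates with 5 mm bolt heads lie on both corners, 5 mm back from the inner faces.
- true_corner (a point): The inside corner as it is when true, at the board's top face: x = +90, y = +120, z = +15 mm of the board, axes parallel to the board's. The back rail's inner face is the plane x = 0 here; the slack rail's inner face is to become the plane y = 0.
- back_rail: The back rail, 300 mm long along the board's y, 30 x 30 mm, fixed. Axes parallel to the board's; origin at the centre of the board's top face (not on the rail). Its inner face is at its x = +90 mm.
- side_rail: Slack side rail, 200 mm long, 30 x 30 mm. Origin: on its vertical pivot bolt, at its underside (x = +67.5, y = +135, z = +15 mm of the board). It runs from its x = +20 to -180 mm (free end); inner face at its y = -15 mm. Square when parallel to the back rail; starts 3.5 to 8 degrees off, free end leaning in. Turns stiffly (0.35 N m, 3 N at the square's leg end), stays put; can be overpushed.
- square: Orange assembly square, 35 mm tall, lying flat, 0.15 to 0.28 kg: two legs 12 mm thick, 130 mm long, and a straight diagonal brace 12 mm thick, 35 mm tall, to be gripped across from above. Origin: brace middle, underside; z up. Brace thickness along (1,1), length along (1,-1). Outer leg faces at x = +49 (y from -81 to +35) and y = +49 mm (x from -81 to +35).
- heel (a point): The square's outer heel point at its underside, where the two outer leg faces would meet (x = +49, y = +49 mm of the square, same axes; the heel itself is cut away there). Pressed home it is at true_corner with the axes parallel. At the start the heel points the frame corner's way within about 60 degrees.
- tray: Shallow blue tool tray with grey lining, 240 x 240 mm outside, 20 mm high, walls and floor 4 mm, fixed. Origin: centre of its underside. With its origin within 20 mm of the tray's centre the square lies inside at any turn, its underside 4 mm above the bench.
- hex_driver: Red-handled hex driver, 170 mm long, 22 mm high, lying along the board's x on the board, beside the tight rail. To be left alone. Origin: underside, at the front end of the handle; the blade points to its +x.
- caliper: Digital caliper, 230 mm long along its y, 12 mm high, lying on the bench beyond the work. To be left alone. Origin: centre of its underside.
- nut_bin: Open yellow bin of slot nuts, 100 x 140 x 55 mm, on the bench beyond the work. To be left alone. Origin: centre of its underside.
There are look-alikes about, which are no part of the job. Several things have the shape of the square; the one meant has the colours described above.

How it is judged:
By the outcome, as a careful person would: the job done as asked, in the order asked, and still so for the second after the job is handed in, with the robot touching nothing.
It also fails if it takes over 67 s, if anything falls off the work surface, if the arm or the gripper's body presses on something with over 40 N, if the wrist force passes 120 N, or if a joint passes its speed limit or range.

## Working session

There is one attempt and no reset: what is moved stays moved. The work goes in short steps, Python scripts to look and compute and a tool call to move; the robot and the scene stay as the last step left them, time stands still between calls to the robot, and variables do not carry over. Pictures are saved under pics/ and viewed, about 8 in all and at most 12, crops included, and the job is handed in when it is done.

Besides the shell and the picture viewer there is one more tool, called after "Emit:" in YAML: its name, and indented under it one key for each argument. carry_out: Moves the arm, as the interface text tells. Its arguments: {"type":"object","properties":{"steps":{"type":"array","items":{"type":"array","items":{"type":"number"}}},"grip_force":{"type":"number"}},"required":["steps"]}

```bash
mkdir -p pics
python3 - <<'E'
from workcell import env
import cv2,numpy as np
s=env.get_state();print({k:np.round(v,3) for k,v in s.items()})
for n in("scene","top"):
    c=env.read_camera(n);cv2.imwrite(f"pics/{n}0.png",c["color"][:,:,::-1]);print(n,c["K"],c["dist"],c["R"],c["t"],-c["R"].T@c["t"])
E
```

```text
{'clock': np.float64(0.0), 'joint_pos': array([-1.484,  0.314,  0.045,  1.304, -0.   ,  1.431]), 'qvel': array([-0.   , -0.001,  0.   ,  0.002,  0.   , -0.002]), 'tau': array([-1.0000e-03, -4.8063e+01,  2.9853e+01,  2.0000e-02, -0.0000e+00,
        0.0000e+00]), 'tcp_pos': array([ 0.129, -0.56 ,  0.226]), 'orientation': array([-0.001,  0.783, -0.623, -0.001]), 'wrist_force': array([-0.566, -0.125, -0.978]), 'ft_torque': array([-0.049,  0.009,  0.033]), 'finger_gap': np.float64(0.086)}
scene [[389.327825     0.         254.4403684 ]
 [  0.         389.327825   192.38895231]
 [  0.           0.           1.        ]] [0.00852487 0.         0.         0.         0.        ] [[-0.58593429  0.8103555   0.0022292 ]
 [ 0.47740122  0.34740914 -0.80709043]
 [-0.65480462 -0.47183773 -0.59042363]] [ 0.35604028 -0.17736975  1.52861213] [1.29423502 0.49435756 0.75858161]
top [[357.25949683   0.         257.26837288]
 [  0.         357.25949683 194.28628294]
 [  0.           0.           1.        ]] [-0.04083255  0.          0.          0.          0.        ] [[-3.42472965e-03 -9.99993817e-01 -7.97746636e-04]
 [-9.97595912e-01  3.47173165e-03 -6.92123058e-02]
 [ 6.92146474e-02  5.58795347e-04 -9.97601634e-01]] [-0.06154404  0.50659322  0.96935902] [ 0.43807071 -0.06384409  1.00204754]
```

View pics/scene0.png

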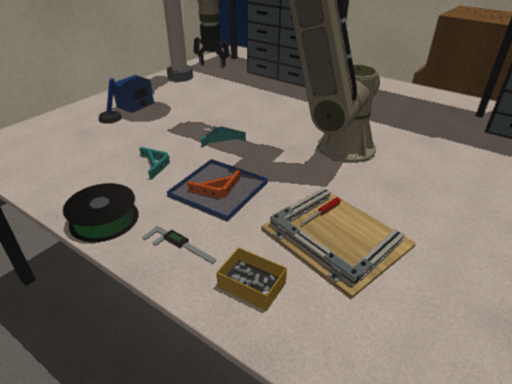

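View pics/top0.png

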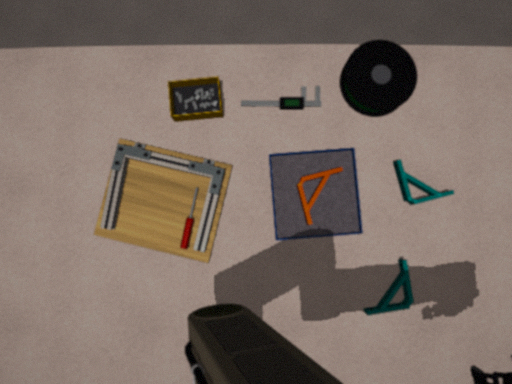

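The pictures show the orange square in the blue tray (top view ≈(320,193), heel ≈(300,182)). The frame is at top ≈(165,200), with the slack rail on its left at (115,190).

```bash
cat > h.py <<'E'
from workcell import env
import cv2,numpy as np
def cam(n): return env.read_camera(n)
def ray(c,px):
    u=cv2.undistortPoints(np.float64(px).reshape(-1,1,2),c["K"],np.float64(c["dist"])).reshape(-1,2)
    return -c["R"].T@c["t"], np.c_[u,np.ones(len(u))]@c["R"]
def plane(c,px,z):
    o,d=ray(c,px); return o+d*((z-o[2])/d[:,2])[:,None]
def proj(c,X):
    return cv2.projectPoints(np.float64(X).reshape(-1,3),cv2.Rodrigues(c["R"])[0],c["t"],c["K"],np.float64(c["dist"]))[0].reshape(-1,2)
def tri(c1,p1,c2,p2):
    out=[]
    for a,b in zip(np.float64(p1).reshape(-1,2),np.float64(p2).reshape(-1,2)):
        A=[];y=[]
        for c,p in((c1,a),(c2,b)):
            o,d=ray(c,p);d=d[0]/np.linalg.norm(d[0]);P=np.eye(3)-np.outer(d,d);A.append(P);y.append(P@o)
        out.append(np.linalg.lstsq(np.vstack(A),np.hstack(y),rcond=None)[0])
    return np.array(out)
def hsv(c): return cv2.cvtColor(c["color"],cv2.COLOR_RGB2HSV)
def orange(c):
    return cv2.inRange(hsv(c),(5,150,90),(16,255,255))
def crop(c,x,y,w,h,s,name):
    i=c["color"][y:y+h,x:x+w,::-1]; return cv2.imwrite(name,cv2.resize(i,None,fx=s,fy=s,interpolation=cv2.INTER_CUBIC))
E
python3 - <<'E'
from h import *
t,s=cam("top"),cam("scene")
a=t["color"][130:270,90:230];b=t["color"][130:270,255:375]
im=cv2.resize(np.hstack([a,b])[:,:,::-1],None,fx=3,fy=3,interpolation=cv2.INTER_CUBIC)
cv2.imwrite("pics/t1.png",im)
a=s["color"][180:290,255:420];b=s["color"][155:220,160:275]
im=np.vstack([cv2.resize(x[:,:,::-1],(660,int(x.shape[0]*660/x.shape[1])),interpolation=cv2.INTER_CUBIC) for x in(a,)])
cv2.imwrite("pics/s1.png",im)
for n,c in(("t",t),("s",s)):
    m=orange(c);k,l,st,ce=cv2.connectedComponentsWithStats(m)
    print(n,[(st[i],ce[i].round(1)) for i in range(1,k) if st[i][4]>40])
    i=1+np.argmax(st[1:,4]);ct=max(cv2.findContours((l==i).astype(np.uint8),0,1)[0],key=cv2.contourArea)
    print(cv2.approxPolyDP(cv2.convexHull(ct),1.2,True).reshape(-1,2).tolist())
E
```

```text
t [(array([297, 167,  46,  58, 647], dtype=int32), array([314. , 189.1])), (array([180, 216,   9,  34,  70], dtype=int32), array([183.5, 234.1]))]
[[341, 167], [342, 170], [312, 223], [308, 224], [297, 185], [301, 177]]
s [(array([469,   8,  15,  12,  46], dtype=int32), array([474.8,  11.6])), (array([188, 170,  52,  25, 347], dtype=int32), array([216.2, 182.7]))]
[[239, 171], [228, 186], [218, 194], [188, 183], [189, 181], [236, 170]]
```

View pics/t1.png

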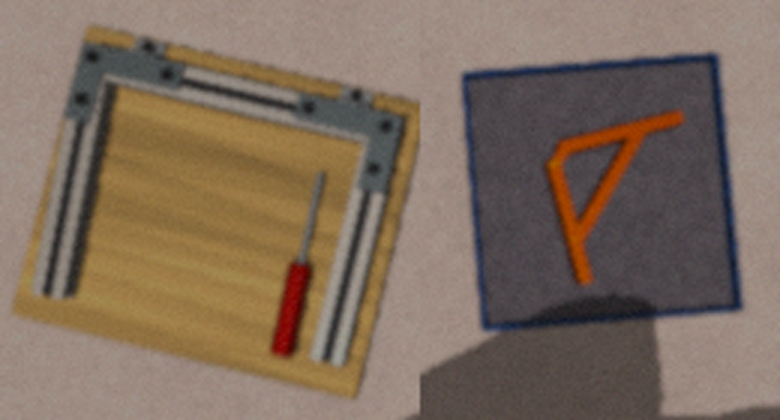

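View pics/s1.png

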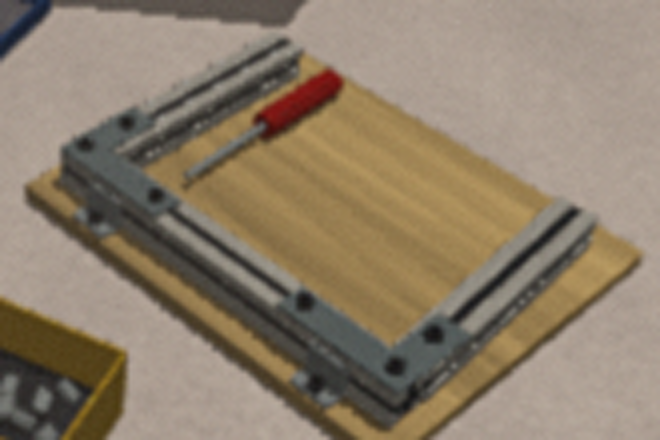

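The crops show the frame and square clearly. The leg tips in the top view are ≈(342,169) and (310,223), and the driver lies at the tight rail, well clear of the corner. Next I'll compute the board pose and the square pose.

Run:
```python
from h import *
t,s=cam("top"),cam("scene")
# square tips, top face
pt=[(341.8,169),(310.2,223)];ps=[(189,181.5),(238,171)]
T=tri(t,pt,s,ps);print("tips tri",T.round(4))
P=plane(t,pt,0.039);print("tips plane",P.round(4),np.linalg.norm(P[0]-P[1]),"exp",np.hypot(124,124)/1e3)
d=P[0]-P[1];yaw=np.arctan2(d[1],d[0])+np.pi/4  # tip0-tip1 along (1,-1)
o=(P[0]+P[1])[:2]/2+.019*np.sqrt(2)*np.array([np.cos(yaw+np.pi/4),np.sin(yaw+np.pi/4)])
print("square yaw",np.degrees(yaw),"origin",o)
# tray
m=cv2.inRange(hsv(t),(105,120,40),(125,255,255));m[:, :260]=0;m[:,370:]=0;m[:140]=0;m[250:]=0
pw=plane(t,np.argwhere(m)[:,::-1],0.02)[:,:2]
r=cv2.minAreaRect(np.float32(pw*1e3));print("tray",r)
# board: wood mask
m=cv2.inRange(hsv(t),(12,85,60),(28,255,255));m[:125]=0;m[275:]=0;m[:,240:]=0;m[:,:80]=0
h=cv2.convexHull(np.argwhere(m)[:,::-1].astype(np.int32))
pw=plane(t,h.reshape(-1,2),0.015)[:,:2]
r=cv2.minAreaRect(np.float32(pw*1e3));print("board",r); b=cv2.boxPoints(r);print(b)
# edges by gray profiles: line fit helper on sobel between approx pts (in crop coords)
g=cv2.GaussianBlur(cv2.cvtColor(t["color"],cv2.COLOR_RGB2LAB),(0,0),.7).astype(float)
def edge(a,b,z,w=4):
    a,b=[np.array(p)/3+(90,130) - 1/3 for p in(a,b)];u=(b-a)/np.linalg.norm(b-a);n=np.array([-u[1],u[0]]);pts=[]
    off=np.arange(-w,w+.01,.25)
    for f in np.linspace(.05,.95,40):
        c=a+f*(b-a)+off[:,None]*n
        v=np.stack([cv2.remap(g[:,:,k].astype(np.float32),c[:,0].astype(np.float32)[None],c[:,1].astype(np.float32)[None],1)[0] for k in range(3)],1)
        gr=np.linalg.norm(np.gradient(v,axis=0),axis=1);wt=gr**4
        pts.append(a+f*(b-a)+n*(wt@off/wt.sum()))
    q=plane(t,np.array(pts),z)[:,:2]
    l=cv2.fitLine(np.float32(q*1e3),cv2.DIST_HUBER,0,.01,.01).ravel();res=(q*1e3-l[2:])@[-l[1],l[0]]
    return l,np.std(res)
L={}
for n,a,b_,z in(("Bfront",(14,313),(355,398),.015),("Bleft",(14,313),(70,100),.015),("Bright",(355,398),(418,110),.015),("backtopinner",(185,92),(300,122),.045),("slack_out",(35,290),(75,125),.045),("tight_in",(312,360),(357,190),.045)):
    l,sd=edge(a,b_,z);L[n]=l;print(n,l.round(3),"deg",np.degrees(np.arctan2(l[1],l[0])).round(2),"sd",sd.round(2))
def X(a,b): 
    k=np.linalg.solve(np.array([L[a][:2],-L[b][:2]]).T,L[b][2:]-L[a][2:]);return L[a][2:]+k[0]*L[a][:2]
print("FL",X("Bfront","Bleft"),"FR",X("Bfront","Bright"))
```

```text
tips tri [[ 0.5719 -0.2921  0.0374]
 [ 0.4255 -0.2039  0.0347]]
tips plane [[ 0.5731 -0.2936  0.039 ]
 [ 0.427  -0.2054  0.039 ]] 0.17066306006082882 exp 0.17536248173426378
square yaw 13.883294549726129 origin [ 0.51390869 -0.22651572]
tray ((509.14752197265625, -222.27223205566406), (233.8964385986328, 234.51951599121094), 4.376746654510498)
board ((493.2789001464844, 199.56219482421875), (331.28778076171875, 280.092529296875), 76.37679290771484)
[[318.15765   71.56448 ]
 [590.37       5.592682]
 [668.40015  327.5599  ]
 [396.1878   393.5317  ]]
Bfront [2.35000e-01 9.72000e-01 3.56639e+02 2.27953e+02] deg 76.42 sd 0.37
Bleft [ 9.52000e-01 -3.07000e-01  4.96409e+02  3.60548e+02] deg -17.86 sd 3.83
Bright [ 9.83000e-01 -1.85000e-01  4.58093e+02  4.51380e+01] deg -10.66 sd 3.09
backtopinner [2.38000e-01 9.71000e-01 5.88832e+02 1.68706e+02] deg 76.24 sd 0.54
slack_out [ 9.77000e-01 -2.11000e-01  5.04098e+02  3.32555e+02] deg -12.19 sd 0.34
tight_in [ 9.72000e-01 -2.35000e-01  4.28846e+02  8.14100e+01] deg -13.6 sd 0.14
FL [396.45764 392.76004] FR [318.80478   71.363464]
```

Emit:
carry_out:
  steps:
    - [-0.2,0,0,0,0,0,-0.1824]
    - [-0.2,0,0,0,0,0,-0.1824]
    - [-0.2,0,0,0,0,0,-0.1824]
    - [-0.2,0,0,0,0,0,-0.1824]
    - [-0.2,0,0,0,0,0,-0.1824]
    - [-0.2,0,0,0,0,0,-0.1824]
    - [-0.2,0,0,0,0,0,-0.1824]
    - [-0.2,0,0,0,0,0,-0.1824]
    - [-0.2,0,0,0,0,0,-0.1824]
    - [-0.2,0,0,0,0,0,-0.1824]
    - [-0.2,0,0,0,0,0,-0.1824]
    - [-0.2,0,0,0,0,0,-0.1824]
    - [-0.2,0,0,0,0,0,-0.1824]

```text
clock: 1.92
tcp_pos: [0.1293, -0.5603, 0.2267]
orientation: [-0.0, 0.87, 0.494, 0.0]
wrist_force: [-0.9, 0.2, -0.7]
finger_gap: 0.0341
```

Emit:
carry_out:
  steps:
    - [-0.2,0.03,0.01,0,0,0,0]
    - [-0.2,0.04,0.013,0,0,0,0]
    - [-0.2,0.04,0.013,0,0,0,0]
    - [-0.2,0.04,0.013,0,0,0,0]
    - [-0.2,0.04,0.013,0,0,0,0]
    - [-0.2,0.04,0.013,0,0,0,0]
    - [-0.2,0.04,0.013,0,0,0,0]
    - [-0.2,0.04,0.013,0,0,0,0]
    - [-0.2,0.04,0.013,0,0,0,0]
    - [-0.2,0.04,0.013,0,0,0,0]
    - [-0.2,0.04,0.013,0,0,0,0]
    - [-0.2,0.03,0.01,0,0,0,0]
    - [-0.2,0.02,0.006,0,0,0,0]
    - [-0.2,0,0,0,0,0,0]
    - [-0.2,0,0,0,0,0,0]

```text
clock: 3.8
tcp_pos: [0.5105, -0.2306, 0.2267]
orientation: [-0.0, 0.871, 0.491, -0.0]
wrist_force: [-0.0, -0.1, -0.0]
finger_gap: 0.0339
```

Emit:
carry_out:
  steps:
    - [-0.2,0.005,0.001,0.03,0,0,0]
    - [-0.2,0,0,0.045,0,0,0]
    - [-0.2,0,0,0.04,0,0,0]
    - [-0.2,0,0,0.03,0,0,0]
    - [-0.2,0,0,0.02,0,0,0]
    - [-0.2,0,0,0.015,0,0,0]
    - [-0.2,0,0,0.01,0,0,0]
    - [-0.2,0,0,0.006,0,0,0]
    - [-0.2,0,0,0,0,0,0]
    - [-0.2,0,0,0,0,0,0]

```text
clock: 5.05
tcp_pos: [0.515, -0.2267, 0.0314]
orientation: [0.001, 0.871, 0.491, 0.0]
wrist_force: [-1.2, -0.4, -0.4]
finger_gap: 0.0344
```

Run:
```python
from h import *
t,s=cam("top"),cam("scene")
a=cv2.resize(t["color"][140:250,255:375,::-1],None,fx=3.3,fy=3.3,interpolation=cv2.INTER_CUBIC)
b=cv2.resize(s["color"][130:240,160:280,::-1],None,fx=3.3,fy=3.3,interpolation=cv2.INTER_CUBIC)
cv2.imwrite("pics/g1.png",np.hstack([a,b]));st=env.get_state();print(st["tcp_pos"],st["wrist_force"])
# height of board corner FL by two views
print(tri(t,[(94.4,234)],s,[(415,244.2)]))
```

```text
[ 0.51497734 -0.2266576   0.0314173 ] [-0.19184475 -1.25440784  0.12243088]
[[0.39677846 0.39406996 0.00664491]]
```

View pics/g1.png

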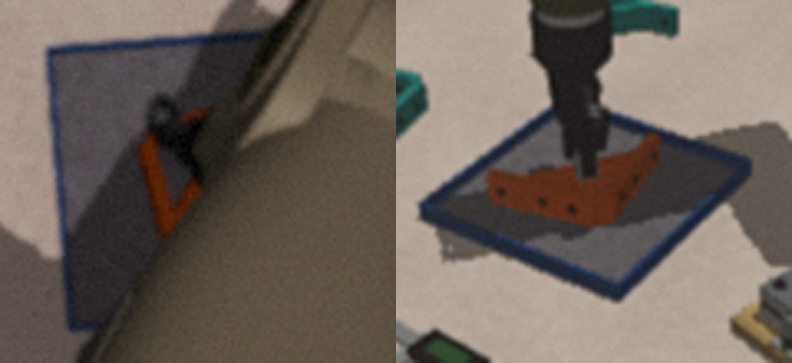

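The picture shows the fingers either side of the brace, the front finger inside the heel triangle, with no contact force. I'll close and lift.

Emit:
carry_out:
  steps:
    - [-0.5,0,0,0,0,0,0]
    - [-1,0,0,0,0,0,0]
    - [-1,0,0,0,0,0,0]
    - [-1,0,0,0,0,0,0]
    - [-1,0,0,0,0,0,0]
    - [-1,0,0,-0.005,0,0,0]
    - [-1,0,0,-0.015,0,0,0]
    - [-1,0,0,-0.03,0,0,0]
    - [-1,0,0,-0.04,0,0,0]
    - [-1,0,0,-0.03,0,0,0]
    - [-1,0,0,-0.015,0,0,0]
    - [-1,0,0,0,0,0,0]
    - [-1,0,0,0,0,0,0]
  grip_force: 80

```text
clock: 6.78
tcp_pos: [0.5138, -0.226, 0.1645]
orientation: [-0.001, 0.871, 0.491, -0.001]
wrist_force: [-0.9, -0.3, -1.6]
finger_gap: 0.008
```

Emit:
carry_out:
  steps:
    - [-1,0,0,0,0,0,0.08]
    - [-1,0,0,0,0,0,0.1]
    - [-1,0,0,0,0,0,0.1]
    - [-1,0,0,0,0,0,0.1]
    - [-1,0,0,0,0,0,0.098]
    - [-1,0.01,-0.0156,0,0,0,0]
    - [-1,0.018,-0.028,0,0,0,0]
    - [-1,0.025,-0.039,0,0,0,0]
    - [-1,0.025,-0.039,0,0,0,0]
    - [-1,0.025,-0.039,0,0,0,0]
    - [-1,0.025,-0.039,0,0,0,0]
    - [-1,0.025,-0.039,0,0,0,0]
    - [-1,0.025,-0.039,0,0,0,0]
    - [-1,0.025,-0.039,0,0,0,0]
    - [-1,0.02,-0.034,0,0,0,0]
    - [-1,0.015,-0.025,0,0,0,0]
    - [-1,0.01,-0.0133,0,0,0,0]
    - [-1,0,0,0,0,0,0]
    - [-1,0,0,0,0,0,0]

```text
clock: 9.15
tcp_pos: [0.5228, 0.234, 0.1655]
orientation: [0.0, 0.963, 0.271, -0.0]
wrist_force: [-0.3, 0.0, -3.1]
finger_gap: 0.0081
```

Run:
```python
from h import *
t,s=cam("top"),cam("scene")
st=env.get_state();q=st["orientation"];print(st["tcp_pos"],np.degrees(2*np.arctan2(q[2],q[1])),st["wrist_force"],st["finger_gap"])
a=cv2.resize(t["color"][110:260,80:240,::-1],None,fx=2.5,fy=2.5,interpolation=cv2.INTER_CUBIC)
b=cv2.resize(s["color"][130:280,255:415,::-1],None,fx=2.5,fy=2.5,interpolation=cv2.INTER_CUBIC)
cv2.imwrite("pics/c1.png",np.hstack([a,b]))
```

```text
[0.52306246 0.23364684 0.16568593] 31.393552601773216 [-0.10338002 -0.73907616 -2.48196837] 0.007660784699331602
```

View pics/c1.png

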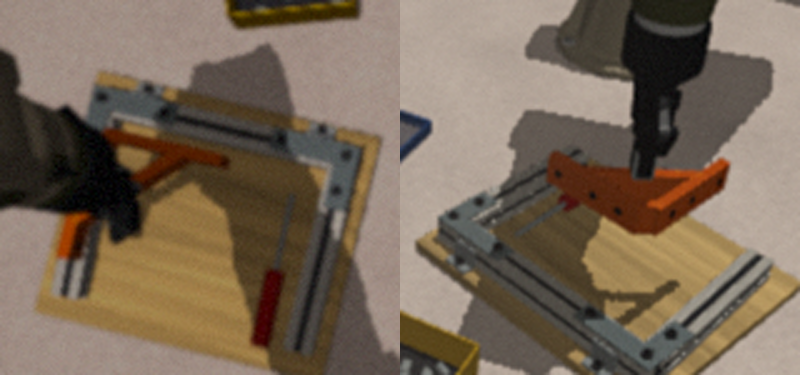

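The square is held level above the corner. Its leg tips are at top ≈(170.8,174) and (106.8,212), and scene ≈(316,191) and (386,195). I'll check how it sits in the grip.

Run:
```python
from h import *
t,s=cam("top"),cam("scene")
st=env.get_state();p=st["tcp_pos"];q=st["orientation"];f=2*np.arctan2(q[2],q[1])
y=f-np.pi/4;R=np.array([[np.cos(y),-np.sin(y)],[np.sin(y),np.cos(y)]]);zt=p[2]+.0076
def W(a): return np.r_[p[:2]+R@(np.array(a)/1e3),zt]
for n,a in (("backleg outer end",(49,-81)),("backleg inner end",(37,-81)),("sideleg outer end",(-81,49)),("sideleg inner end",(-81,37)),("heel x35",(49,35)),("heel y35",(35,49))):
    w=W(a);lo=w-[0,0,.035];print(n,"top",proj(t,w).round(1),proj(t,lo).round(1),"scene",proj(s,w).round(1),proj(s,lo).round(1))
for n,c in(("t",t),("s",s)):
    m=orange(c);k,l,sx,ce=cv2.connectedComponentsWithStats(m)
    big=[i for i in range(1,k) if sx[i][4]>40];print(n,[sx[i].tolist() for i in big])
    for i in big:
        ct=max(cv2.findContours((l==i).astype(np.uint8),0,1)[0],key=cv2.contourArea);print(cv2.approxPolyDP(cv2.convexHull(ct),1.0,True).reshape(-1,2).tolist())
```

```text
backleg outer end top [[168.9 170.7]] [[172.4 172.6]] scene [[312.8 190.8]] [[311.6 201.6]]
backleg inner end top [[167.6 175.6]] [[171.2 177.4]] scene [[316. 189.]] [[314.7 199.8]]
sideleg outer end top [[101.6 211.7]] [[107.8 212. ]] scene [[386.  194.3]] [[383.2 205.2]]
sideleg inner end top [[106.5 212.9]] [[112.5 213.2]] scene [[381.9 192.1]] [[379.3 203. ]]
heel x35 top [[121.5 159.4]] [[126.9 161.8]] scene [[349.  212.6]] [[346.9 223.8]]
heel y35 top [[114.3 163.8]] [[120. 166.]] scene [[357.4 213.1]] [[355.1 224.2]]
t [[102, 195, 13, 19, 118]]
[[113, 195], [114, 196], [107, 212], [102, 212], [105, 197]]
s [[333, 194, 54, 30, 539]]
[[386, 195], [385, 198], [372, 212], [358, 223], [347, 223], [333, 200], [333, 198], [382, 194]]
```

The grip is centred: predicted and seen points agree to about 1 px. I'll lower it inside the corner with about 20–30 mm offset.

Emit:
carry_out:
  steps:
    - [-1,0,0,0.015,0,0,0]
    - [-1,0,0,0.03,0,0,0]
    - [-1,0,0,0.03,0,0,0]
    - [-1,0,0,0.02,0,0,0]
    - [-1,0,0,0.013,0,0,0]
    - [-1,0,0,0.008,0,0,0]
    - [-1,0,0,0.004,0,0,0]
    - [-1,0,0,0,0,0,0]
    - [-1,0,0,0.001,0,0,0]
    - [-1,0,0,0.001,0,0,0]
    - [-1,0,0,0,0,0,0]
    - [-1,0,0,0,0,0,0]

```text
clock: 10.85
tcp_pos: [0.5231, 0.2347, 0.0439]
orientation: [0.0, 0.963, 0.271, 0.0]
wrist_force: [-0.0, -0.5, -2.7]
finger_gap: 0.0078
```

Emit:
carry_out:
  steps:
    - [-1,0,0,0.001,0,0,0]
    - [-1,0,0,0.0005,0,0,0]
    - [-1,0,0,0,0,0,0]
    - [-1,0,0,0,0,0,0]

```text
clock: 11.35
tcp_pos: [0.523, 0.2347, 0.0424]
orientation: [0.0, 0.963, 0.271, 0.0]
wrist_force: [-1.1, -1.0, -0.4]
finger_gap: 0.008
```

Emit:
carry_out:
  steps:
    - [-1,0,0,0.0005,0,0,0]
    - [-1,0,0,0.0005,0,0,0]
    - [-1,0,0,0,0,0,0]
    - [-1,0,0,0,0,0,0]

```text
clock: 11.85
tcp_pos: [0.523, 0.2347, 0.0423]
orientation: [0.0, 0.963, 0.271, 0.0]
wrist_force: [-3.4, -1.1, 8.3]
finger_gap: 0.008
```

Emit:
carry_out:
  steps:
    - [-1,0,0,-0.0006,0,0,0]
    - [-1,0.0028,0.0028,0,0,0,0]
    - [-1,0.0035,0.0035,0,0,0,0]
    - [-1,0.0035,0.0035,0,0,0,0]
    - [-1,0.0018,0.0018,0,0,0,0]
    - [-1,0.0007,0.0007,0,0,0,0]
    - [-1,0,0,0,0,0,0]
    - [-1,0,0,0,0,0,0]

```text
clock: 12.85
tcp_pos: [0.5395, 0.2314, 0.0423]
orientation: [-0.001, 0.962, 0.272, -0.0]
wrist_force: [-4.2, 1.3, 7.2]
finger_gap: 0.0075
```

Emit:
carry_out:
  steps:
    - [-1,0.0007,0.0007,-0.0003,0,0,0]
    - [-1,0.0007,0.0007,0,0,0,0]
    - [-1,0,0,0,0,0,0]
    - [-1,0,0,0,0,0,0]

```text
clock: 13.35
tcp_pos: [0.5418, 0.2306, 0.0424]
orientation: [-0.0, 0.962, 0.271, 0.0]
wrist_force: [-2.9, 0.5, 6.4]
finger_gap: 0.0083
```

Emit:
carry_out:
  steps:
    - [-1,0.0007,0.0007,0,0,0,0]
    - [-1,0.0007,0.0007,0,0,0,0]
    - [-1,0,0,0,0,0,0]
    - [-1,0,0,0,0,0,0]

```text
clock: 13.85
tcp_pos: [0.5433, 0.2302, 0.0423]
orientation: [-0.001, 0.962, 0.271, -0.0]
wrist_force: [-4.7, 0.9, 6.3]
finger_gap: 0.0077
```

Emit:
carry_out:
  steps:
    - [-1,0.0007,0.0007,0,0,0,0]
    - [-1,0.0007,0.0007,0,0,0,0]
    - [-1,0,0,0,0,0,0]
    - [-1,0,0,0,0,0,0]

```text
clock: 14.35
tcp_pos: [0.544, 0.2302, 0.0423]
orientation: [-0.001, 0.962, 0.272, -0.001]
wrist_force: [-8.3, 2.7, 8.2]
finger_gap: 0.008
```

Emit:
carry_out:
  steps:
    - [-1,0.0007,0.0007,0,0,0,0]
    - [-1,0,0,0,0,0,0]
    - [-1,0,0,0,0,0,0]

```text
clock: 14.72
tcp_pos: [0.5441, 0.2303, 0.0423]
orientation: [-0.002, 0.962, 0.272, -0.002]
wrist_force: [-10.2, 4.8, 10.7]
finger_gap: 0.008
```

```bash
cat > st.py <<'E'
from h import *
v=[];
for _ in range(3): st=env.get_state();v.append(np.r_[st["wrist_force"],st["ft_torque"]])
f=np.mean(v,0);p=st["tcp_pos"];q=st["orientation"]
b=np.radians(-13.6);ex=np.array([np.cos(b),np.sin(b)]);ey=np.array([-np.sin(b),np.cos(b)])
d=(p[:2]-[.5499,.2588])*1e3
print("clk",st["clock"],"from home ex,ey mm",d@ex,d@ey,"z",p[2],"yaw",np.degrees(2*np.arctan2(q[2],q[1]))-45,"F ex,ey,z",f[:2]@ex,f[:2]@ey,f[2],"M",f[3:].round(2))
E
python3 st.py
```

```text
clk 14.725 from home ex,ey mm 1.0428937294141327 -29.120199278111535 z 0.04234177840479289 yaw -13.46347831587719 F ex,ey,z -11.071107615440724 2.2528667068093133 10.742453800873468 M [ 0.84  2.07 -0.03]
```

Emit:
carry_out:
  steps:
    - [-1,-0.0005,-0.0005,-0.0003,0,0,0]
    - [-1,0.0015,-0.0015,0,0,0,0]
    - [-1,0.0021,-0.0021,0,0,0,0]
    - [-1,0.0021,-0.0021,0,0,0,0]
    - [-1,0.0021,-0.0021,0,0,0,0]
    - [-1,0.0021,-0.0021,0,0,0,0]
    - [-1,0.0021,-0.0021,0,0,0,0]
    - [-1,0.0021,-0.0021,0,0,0,0]
    - [-1,0,0,0,0,0,0]

```text
clock: 15.85
tcp_pos: [0.5477, 0.2454, 0.0423]
orientation: [0.002, 0.963, 0.27, -0.003]
wrist_force: [-8.6, -9.2, 12.2]
finger_gap: 0.0082
```

```bash
python3 st.py
```

```text
clk 15.85 from home ex,ey mm 1.040252732748604 -13.534788890044887 z 0.0423058365371149 yaw -13.618437985630514 F ex,ey,z -6.176436662373728 -10.92873797293023 12.159620325991865 M [-1.92  2.05 -0.04]
```

Emit:
carry_out:
  steps:
    - [-1,0,0,-0.0005,0,0,0]
    - [-1,0.0021,-0.0021,0,0,0,0]
    - [-1,0.0021,-0.0021,0,0,0,0]
    - [-1,0.0014,-0.0014,0,0,0,0]
    - [-1,0,0,0,0,0,0]
    - [-1,0,0,0,0,0,0]

```text
clock: 16.6
tcp_pos: [0.5495, 0.2527, 0.0423]
orientation: [0.003, 0.963, 0.27, -0.004]
wrist_force: [-9.2, -10.1, 9.4]
finger_gap: 0.0078
```

```bash
python3 st.py
```

```text
clk 16.6 from home ex,ey mm 1.0340231159600308 -5.993625355834833 z 0.04234487088477139 yaw -13.63422991465346 F ex,ey,z -6.536891601856796 -11.943199594892691 9.442954198775732 M [-2.02  1.84 -0.05]
```

Emit:
carry_out:
  steps:
    - [-1,0.0014,-0.0014,0,0,0,0]
    - [-1,0.0014,-0.0014,0,0,0,0]
    - [-1,0,0,0,0,0,0]
    - [-1,0,0,0,0,0,0]

```text
clock: 17.1
tcp_pos: [0.5504, 0.2564, 0.0423]
orientation: [0.003, 0.963, 0.27, -0.004]
wrist_force: [-9.2, -11.1, 10.2]
finger_gap: 0.0081
```

```bash
python3 st.py
```

```text
clk 17.1 from home ex,ey mm 1.0235204751542055 -2.223092775192262 z 0.04232547621924437 yaw -13.63761305959143 F ex,ey,z -6.350556371859165 -12.971872201661395 10.151749860438285 M [-2.19  1.95 -0.04]
```

Emit:
carry_out:
  steps:
    - [-1,0.0009,-0.0005,0,0,0,0]
    - [-1,0.0007,-0.0007,0,0,0,0]
    - [-1,0,0,0,0,0,0]
    - [-1,0,0,0,0,0,0]

```text
clock: 17.6
tcp_pos: [0.5508, 0.2578, 0.0423]
orientation: [0.003, 0.963, 0.27, -0.004]
wrist_force: [-9.8, -10.9, 11.7]
finger_gap: 0.0077
```

```bash
python3 st.py
```

```text
clk 17.6 from home ex,ey mm 1.0679377343437733 -0.7192055910011976 z 0.04234294265551909 yaw -13.650322693554017 F ex,ey,z -6.98960232136844 -12.950055009770505 11.659311401821062 M [-2.38  2.13 -0.05]
```

Emit:
carry_out:
  steps:
    - [-1,0.001,-0.0004,0,0,0,0]
    - [-1,0,0,0,0,0,0]
    - [-1,0,0,0,0,0,0]

```text
clock: 17.98
tcp_pos: [0.5509, 0.2583, 0.0423]
orientation: [0.003, 0.963, 0.27, -0.005]
wrist_force: [-11.7, -12.3, 12.0]
finger_gap: 0.008
```

```bash
python3 st.py
```

```text
clk 17.975 from home ex,ey mm 1.0682899201431377 -0.2548048215276128 z 0.04231004533130078 yaw -13.655779027165877 F ex,ey,z -8.450338583933085 -14.711172730897458 12.019826798176354 M [-2.68  2.37 -0.  ]
```

Emit:
carry_out:
  steps:
    - [-1,0.0008,-0.0006,0,0,0,0]
    - [-1,0,0,0,0,0,0]
    - [-1,0,0,0,0,0,0]

```text
clock: 18.35
tcp_pos: [0.5511, 0.2592, 0.0423]
orientation: [0.003, 0.963, 0.27, -0.005]
wrist_force: [-12.3, -12.7, 13.3]
finger_gap: 0.0078
```

```bash
python3 st.py
```

```text
clk 18.35 from home ex,ey mm 1.0876564433535738 0.6285462139177682 z 0.042311123346601004 yaw -13.657583767584914 F ex,ey,z -8.991883615957153 -15.210645157844446 13.349480408076014 M [-2.74  2.48 -0.06]
```

Emit:
carry_out:
  steps:
    - [-1,0.0007,-0.0007,0,0,0,0]
    - [-1,0,0,0,0,0,0]
    - [-1,0,0,0,0,0,0]

```text
clock: 18.73
tcp_pos: [0.5511, 0.2592, 0.0423]
orientation: [0.004, 0.963, 0.27, -0.005]
wrist_force: [-12.5, -15.3, 13.9]
finger_gap: 0.0077
```

```bash
python3 st.py
```

```text
clk 18.725 from home ex,ey mm 1.0454011802420693 0.713527088260071 z 0.042310055411319866 yaw -13.684593681790243 F ex,ey,z -8.508473561982237 -17.83191250097791 13.913343955235488 M [-3.25  2.57 -0.05]
```

Emit:
carry_out:
  steps:
    - [-1,0.0014,0,0,0,0,0]
    - [-1,0.0007,0.0007,0,0,0,0]
    - [-1,0,0,0,0,0,0]
    - [-1,0,0,0,0,0,0]

```text
clock: 19.23
tcp_pos: [0.5512, 0.2593, 0.0423]
orientation: [0.004, 0.963, 0.27, -0.007]
wrist_force: [-17.0, -17.5, 17.8]
finger_gap: 0.008
```

```bash
python3 st.py
python3 - <<'E'
from h import *
t,s=cam("top"),cam("scene")
a=cv2.resize(t["color"][125:265,90:230,::-1],(400,400),interpolation=cv2.INTER_CUBIC)
b=cv2.resize(s["color"][180:280,320:420,::-1],(400,400),interpolation=cv2.INTER_CUBIC)
cv2.imwrite("pics/p1.png",np.hstack([a,b]))
E
```

```text
clk 19.225 from home ex,ey mm 1.1164581069039283 0.7464366669304044 z 0.042281489825748676 yaw -13.672706289472895 F ex,ey,z -12.401924507503914 -20.98113253254522 17.821440307132434 M [-3.56  3.62 -0.09]
```

View pics/p1.png

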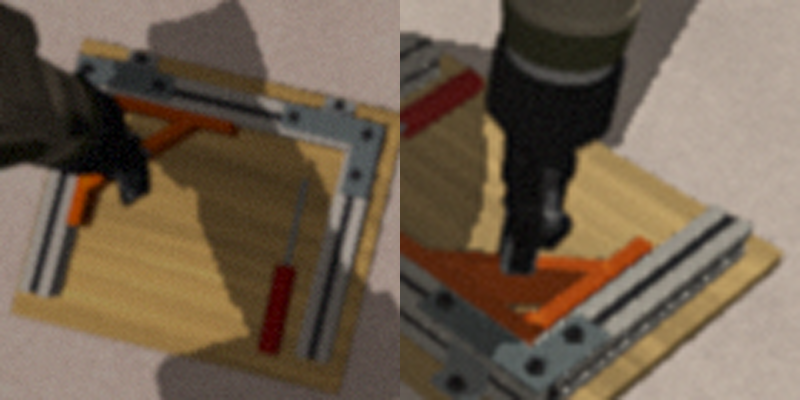

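The square looks flush against both rails (scene crop: side leg along the rail from (530,325) to (645,245)). While it's pressed, I'll measure the slack-rail angle from the slot lines.

```bash
cat > rail.py <<'E'
from h import *
t,s=cam("top"),cam("scene")
def dark(c,a,b,w=2.5,z=.045):
    g=cv2.cvtColor(c["color"],cv2.COLOR_RGB2GRAY).astype(np.float32)
    a,b=np.float64(a),np.float64(b);u=(b-a)/np.linalg.norm(b-a);n=np.array([-u[1],u[0]]);off=np.arange(-w,w+.01,.1);P=[]
    for f in np.linspace(0,1,50):
        q=(a+f*(b-a)+off[:,None]*n).astype(np.float32);v=cv2.remap(g,q[None,:,0],q[None,:,1],1)[0]
        k=np.clip(v.min()+.5*(np.median(v)-v.min())-v,0,None);P.append(a+f*(b-a)+n*(k@off/max(k.sum(),1e-6)))
    q=plane(c,P,z)[:,:2]*1e3;l=cv2.fitLine(np.float32(q),cv2.DIST_HUBER,0,.01,.01).ravel()
    if l[0]<0:l[:2]*=-1
    r=(q-l[2:])@[-l[1],l[0]];bb=np.radians(-13.65)
    d=l[2:]-[493.3,199.5];return "ang %.2f sd %.2f boardxy %.1f %.1f"%(np.degrees(np.arctan2(l[1],l[0])),r.std(),d@[np.cos(bb),np.sin(bb)],d@[-np.sin(bb),np.cos(bb)])
T=lambda x,y:(x/2.857+90-.3,y/2.857+125-.3)
S=lambda x,y:(x/4+320-.4,y/4+180-.4)
print("slack top",dark(t,T(40,282),T(63,190)))
print("tight top",dark(t,T(316,350),T(346,215)))
print("slack scene",dark(s,S(600,318) if 0 else S(210,315),S(320,225)))
E
python3 rail.py
```

```text
slack top ang -13.69 sd 0.13 boardxy -58.3 135.7
tight top ang -13.51 sd 0.51 boardxy -29.5 -134.4
slack scene ang -13.74 sd 0.12 boardxy -37.8 138.7
```

The slack rail reads -13.7° in both views and the board reads -13.65°, so it is square. I'll hold for about 1.4 s, then withdraw diagonally.

Emit:
carry_out:
  steps:
    - [-1,0,0,0,0,0,0]
    - [-1,0,0,0,0,0,0]
    - [-1,0,0,0,0,0,0]
    - [-1,0,0,0,0,0,0]
    - [-1,0,0,0,0,0,0]
    - [-1,0,0,0,0,0,0]
    - [-1,0,0,0,0,0,0]
    - [-1,0,0,0,0,0,0]
    - [-1,0,0,0,0,0,0]
    - [-1,0,0,0,0,0,0]
    - [-1,0,0,0,0,0,0]

```text
clock: 20.8
tcp_pos: [0.5512, 0.2592, 0.0423]
orientation: [0.004, 0.963, 0.27, -0.007]
wrist_force: [-17.4, -17.2, 18.7]
finger_gap: 0.0081
```

```bash
python3 st.py; python3 rail.py
```

```text
clk 20.8 from home ex,ey mm 1.1134724454962301 0.7305743718289909 z 0.04225913406576637 yaw -13.672935184214303 F ex,ey,z -12.912644757569039 -20.802576360285023 18.669602717272372 M [-3.55  3.62 -0.07]
slack top ang -13.58 sd 0.18 boardxy -61.0 135.6
tight top ang -13.63 sd 0.51 boardxy -55.6 -134.4
slack scene ang -13.73 sd 0.12 boardxy -37.8 138.7
```

Emit:
carry_out:
  steps:
    - [-1,-0.003,0,0,0,0,0]
    - [-1,-0.003,0,0,0,0,0]
    - [-1,-0.003,0,0,0,0,0]
    - [-1,-0.003,0,0,0,0,0]
    - [-1,-0.004,0,0,0,0,0]
    - [-1,-0.005,0,0,0,0,0]
    - [-1,-0.003,0,-0.003,0,0,0]
    - [-1,0,0,-0.012,0,0,0]
    - [-1,0,0,-0.03,0,0,0]
    - [-1,0,0,-0.04,0,0,0]
    - [-1,0,0,-0.03,0,0,0]
    - [-1,0,0,-0.01,0,0,0]
    - [-1,0,0,0,0,0,0]
    - [-1,0,0,0,0,0,0]

```text
clock: 22.65
tcp_pos: [0.5363, 0.2524, 0.1665]
orientation: [0.0, 0.963, 0.271, -0.001]
wrist_force: [-0.5, -0.0, -2.7]
finger_gap: 0.008
```

```bash
python3 st.py; python3 rail.py
```

```text
clk 22.65 from home ex,ey mm -11.754018513010125 -9.37870378554659 z 0.16646492956787745 yaw -13.532734029807408 F ex,ey,z -0.45498317651709 -0.12242096725066991 -2.6737727894876073 M [ 0.02  0.06 -0.01]
slack top ang -12.31 sd 0.30 boardxy -61.0 136.4
tight top ang -13.44 sd 0.45 boardxy -25.8 -134.5
slack scene ang -13.73 sd 0.12 boardxy -31.2 138.6
```

Emit:
carry_out:
  steps:
    - [-1,-0.01,0.0145,0,0,0,0]
    - [-1,-0.02,0.029,0,0,0,0]
    - [-1,-0.026,0.038,0,0,0,0]
    - [-1,-0.026,0.038,0,0,0,0]
    - [-1,-0.026,0.038,0,0,0,0]
    - [-1,-0.026,0.038,0,0,0,0]
    - [-1,-0.026,0.038,0,0,0,0]
    - [-1,-0.026,0.038,0,0,0,0]
    - [-1,-0.026,0.038,0,0,0,0]
    - [-1,-0.026,0.038,0,0,0,0]
    - [-1,-0.017,0.024,0,0,0,0]
    - [-1,-0.01,0.0135,0,0,0,0]
    - [-1,-0.005,0.007,0,0,0,0]
    - [-1,0,0,0,0,0,0]
    - [-1,0,0,0,0,0,0]

```text
clock: 24.62
tcp_pos: [0.5114, -0.2216, 0.168]
orientation: [-0.0, 0.962, 0.272, -0.0]
wrist_force: [0.4, 0.3, -1.8]
finger_gap: 0.0084
```

Emit:
carry_out:
  steps:
    - [-1,-0.001,0,0.015,0,0,0]
    - [-1,0,0,0.03,0,0,0]
    - [-1,0,0,0.035,0,0,0]
    - [-1,0,0,0.025,0,0,0]
    - [-1,0,0,0.015,0,0,0]
    - [-1,0,0,0.008,0,0,0]
    - [-1,0,0,0.004,0,0,0]
    - [-1,0,0,0.001,0,0,0]
    - [-1,0,0,0,0,0,0]
    - [-1,0,0,0,0,0,0]

```text
clock: 25.88
tcp_pos: [0.511, -0.2234, 0.0356]
orientation: [0.0, 0.963, 0.271, 0.0]
wrist_force: [0.2, -0.0, -1.2]
finger_gap: 0.0081
```

Emit:
carry_out:
  steps:
    - [-1,0,0,0.0015,0,0,0]
    - [-1,0,0,0.0012,0,0,0]
    - [-1,0,0,0.0008,0,0,0]
    - [-1,0,0,0.0005,0,0,0]
    - [-1,0,0,0,0,0,0]
    - [-1,0,0,0,0,0,0]

```text
clock: 26.62
tcp_pos: [0.5105, -0.2231, 0.0314]
orientation: [0.0, 0.963, 0.271, -0.0]
wrist_force: [-2.5, 0.7, 4.6]
finger_gap: 0.0081
```

Emit:
carry_out:
  steps:
    - [-0.9,0,0,0,0,0,0]
    - [-0.7,0,0,0,0,0,0]
    - [-0.5,0,0,0,0,0,0]
    - [-0.3,0,0,0,0,0,0]
    - [-0.3,0,0,0,0,0,0]
    - [-0.3,0,0,0,0,0,0]
    - [-0.3,0,0,-0.005,0,0,0]
    - [-0.3,0,0,-0.015,0,0,0]
    - [-0.3,0,0,-0.03,0,0,0]
    - [-0.3,0,0,-0.05,0,0,0]
    - [-0.3,0,0,-0.05,0,0,0]
    - [-0.3,0,0,-0.03,0,0,0]
  grip_force: 30

```text
clock: 28.12
tcp_pos: [0.5115, -0.2236, 0.2153]
orientation: [0.002, 0.963, 0.271, 0.002]
wrist_force: [0.3, -0.9, 0.4]
finger_gap: 0.0297
```

Emit:
carry_out:
  steps:
    - [-0.3,-0.02,0.0025,0,0,0,0]
    - [-0.3,-0.04,0.005,0,0,0,0]
    - [-0.3,-0.04,0.005,0,0,0,0]
    - [-0.3,-0.04,0.005,0,0,0,0]
    - [-0.3,-0.04,0.005,0,0,0,0]
    - [-0.3,-0.04,0.005,0,0,0,0]
    - [-0.3,-0.04,0.005,0,0,0,0]
    - [-0.3,-0.04,0.005,0,0,0,0]
    - [-0.3,-0.02,0.0025,0,0,0,0]
    - [-0.3,0,0,0,0,0,0]
    - [-0.3,0,0,0,0,0,0]

```text
clock: 29.5
tcp_pos: [0.2583, -0.4236, 0.2107]
orientation: [-0.0, 0.963, 0.271, 0.0]
wrist_force: [0.3, -0.1, 0.4]
finger_gap: 0.03
```

```bash
python3 rail.py
python3 - <<'E'
from h import *
t,s=cam("top"),cam("scene")
a=t["color"][70:270,80:380,::-1];b=s["color"][150:290,160:420,::-1]
cv2.imwrite("pics/e1.png",np.vstack([cv2.resize(a,(500,333),interpolation=cv2.INTER_CUBIC),cv2.resize(b,(500,269),interpolation=cv2.INTER_CUBIC)]))
E
```

```text
slack top ang -13.56 sd 0.14 boardxy -48.5 135.6
tight top ang -13.73 sd 0.13 boardxy -35.6 -134.4
slack scene ang -13.75 sd 0.12 boardxy -23.0 138.6
```

View pics/e1.png

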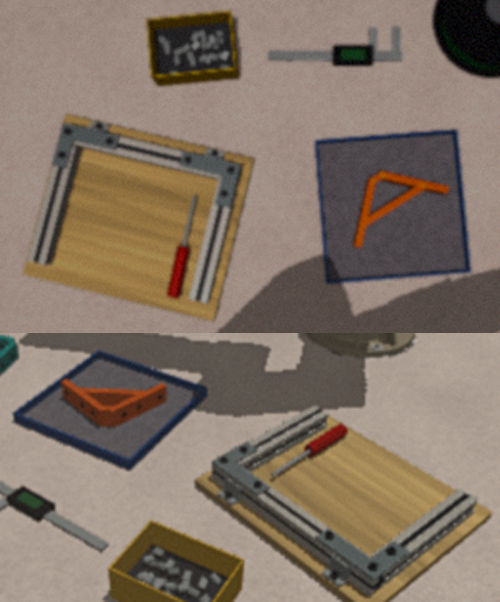

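The final picture shows the square flat inside the tray (≈(390,205)) with the rails parallel. The driver, caliper and bin are where they were, so I'm handing in.

```bash
python3 -c "
from workcell import env
print(env.hand_in())"
```

```text
the job is handed in; nothing more can be done
None
```

The corner is square and the orange square is lying flat back in the tray. I handed the job in at about 29.6 s, under the 67 s limit. No verdict is reported.

- **Pressing:** I slid the square on the board against the back rail, then pushed the slack rail out until it stopped. I held it about 1.5 s at roughly 13 N on the back rail and 21 N on the side rail.
- **Corner angle:** With the arm clear, the slack rail measured -13.56° (top view) and -13.75° (scene view). The tight rail measured -13.73° and the board about -13.6°, so the corner is square to within about 0.2°.
- **Tray and other items:** The last picture shows the square inside the tray, and the driver, caliper and nut bin look unmoved. I compared those three by eye only.

**Readings that disagreed:**
- One top-view reading of the slack rail, just after I lifted the square away, gave -12.3°. The arm was probably hiding the rail, because the scene view read -13.73° at the same moment and the later clear view agreed with it.
- The gripper showed an opening of 8 mm on the 12 mm brace, but the square did not noticeably slip.
- Two-view height for the board's front corner came out at 7 mm instead of 15 mm, but the square touched the board at the expected 15 mm height.

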